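# Hang the tip bin and hold it against its sprung stop

## Robot

A 7-joint arm with a two-finger parallel gripper is mounted at the origin on the work surface. World frame = base frame: x ahead of the robot, y to its left, z up, the work surface at z = 0. Lengths are in m, angles in degrees, forces in N, time in s.
With the tool pointing down it reaches from about 0.4 to 0.85 m from the base axis. Payload 6.9 kg.
Tool frame: the origin (TCP) lies midway between the tips of the shut fingers; the grasp point (between the pads) lies 19 mm behind it; z points along the fingers, y is the direction in which the jaws open and shut (so a half turn about z gives the same grasp; the last joint's range is limited). The gripper opens to 85 mm and grips with 20 to 120 N. Pads are 22 mm wide; open, the fingers measure 114 mm over their backs; the gripper's body (76 mm by 85 mm) begins 54 mm behind the grasp point. The pads swing forward as they close: fully open they stand 13 mm farther back than shut.
Start: joints at [-65.575, 29.078, -13.613, 85.955, 7.202, 65.827, -8.869], TCP at [0.197, 0.593, 0.231] pointing down, gripper open.
Joint ranges: [-176.47, 176.47], [-13.61, 117.27], [-81.72, 77.17], [0.22, 143.17], [-87.28, 267.28], [10, 112.55], [-165.47, 165.47]. Speed limits (degrees/s): [136.94, 136.94, 180, 180, 180, 180, 180].

## Interface

Orientations are given as a 3x3 rotation matrix whose columns are the frame's x, y, z axes.
In Python, from workcell import arm gives the robot as it stands.
- The arm moves only by the tool step_arm, never from a script. Its argument "commands" is a list of rows, each an object with "offset": the shift along the tool's x, y, z in m, a list of three; "rot": the turn, a rotation vector about the tool's x, y, z in rad, a list of three; "jaw": the opening, from 0 (shut) to 1 (fully open). A call has exactly 8 rows; each row is the pose to reach, as a shift and turn from the pose commanded when the call began, along the tool's axes at that moment; what a row does not reach only later rows make up. A row lasts 1/12 s, in which the tool goes at most 41.7 mm and 7.16 degrees, less where a joint would pass 70% of its speed; a pose out of reach is approached as far as the arm can. A call with a gripper value outside its range is refused whole. The fingers move at their own pace and stop on an object; "force" is the grip in N (left out, the last holds). Time passes only in rows, so rows that repeat a pose let the fingers close, or fill a call up. It gives the time, the measured TCP pose, the force and the opening at its end, in the units of the state.
- arm.read_state(): the state, without advancing time (a new reading comes with each control period).
- arm.snapshot(name): name is "scene" or "top"; returns the picture (384x512x3 uint8, red, green, blue); there is no depth.
- arm.calibration(name): a dict with "intrinsics" (3x3 intrinsics, pixels), "dist_coeffs" ([k1, k2, p1, p2, k3] as OpenCV has them; the pictures are not rectified), "rvec" (rotation vector, rad) and "tvec" (3), from world to camera coordinates, as OpenCV has them. Camera axes: x right, y down, z forward; pixel columns grow to the right and rows downward; lengths in m; the calibration is good to about 2 mm. A picture is of the moment at which its call begins. calibration takes no time and is no camera call.
- arm.close_job(): hands the job in, once; it reports no verdict.
The state is a dict: "t": time; "qpos": joint angles; "qvel": joint speeds; "joint_torque": joint torques, N m; "eef_pos": TCP position; "tool_rot": TCP orientation; "force": force on the tool from outside, world axes, zero at the start; "moment": the same for the moment, N m; "finger_gap": opening from 0.0 (shut) to 1.0 (fully open).
Only numpy, scipy, OpenCV 4.12 (cv2) and the standard library are available. Lean on these libraries where they do the work, as an engineer would, in place of code of your own. Each camera call takes 0.05 s, during which the arm holds its last target. There are 200 camera calls.

## Task

Hang the yellow tip bin by its blue handle on both red prongs of the bracket, so that it hangs inside the lips, and let go of it. Then push on the bin until its back bears squarely on the black sprung stop with about 10 N (never more than 20 N), and finish while still pressing steadily like that, as a third hand for the colleague who will tighten the thumbscrews. Leave the bottles and the white box where they are.

Things in the scene. Friction and masses are not known exactly. Their poses are not given: they have to be found in the camera images.
- bin: Open yellow plastic waste bin for pipette tips, about 0.3 kg, 150 (x) x 130 (y) x 80 mm (z), walls 4 mm, empty; the same front and back. Origin at the centre of its underside, z up. Two blue uprights (12 x 8 mm, at y = +-60 mm) carry a blue handle bar over the bin, rigidly fixed to it.
- bar (a point): Centre of the bin's blue handle bar, 150 mm above the bin's underside. The bar runs along the bin's y, 128 mm long in all (112 mm free between the uprights), 12 mm wide in x, 10 mm high; 65 mm of free height below it down to the bin's rim.
- bin_mid (a point): Centre of the bin's body, 40 mm above its underside, 75 mm from its front and back faces. Pushing the wall that faces the robot at this height is right opposite the stop once the bin hangs; that wall then stands 35 mm nearer the robot than the prongs' lips, so fingers pointing down, best leaning a little (10 to 20 degrees, tips forward), reach it below the prongs.
- bracket: Fixed open aluminium frame. Origin on the bench; its x points from the open (robot) side into the bracket, z up. Two posts 20 x 20 mm, 218 mm tall, at x = 90, y = +-40 mm, on a base plate 12 mm thick. From each post a level red prong, 10 mm wide, 8 thick, top at z = 200 mm, runs towards -x and ends in an upturned lip (x = -52 to -46 mm, top at z = 214 mm).
- seat (a point): Where the centre of the handle bar should come when the bin is hung: midway between the prongs, at x = -30, y = 0, z = 205 mm in the bracket's frame, whose axes it has. The bar lies across both prongs behind the lips and can slide along them; at this point the bin's body hangs 8 mm clear of the stop.
- stop_face (a point): Centre of the front face of the sprung stop, a black rubber-faced plate 56 mm wide and 50 mm high on a plunger between the posts; at rest at x = +53, y = 0, z = 95 mm in the bracket's frame. It moves with the stop; its axes are the bracket's.
- stop (a joint): How far the stop is pushed in along the bracket's +x, m: 0 at rest, 0.025 fully in. Linear spring, 1000 N/m, no preload: 0.010 is 10 N.
- bottle0: Orange reagent bottle, diameter 46, height 110 mm, blue cap; leave alone. Origin under its centre.
- bottle1: Orange reagent bottle, same size, grey cap; leave alone.
- bottle2: Orange reagent bottle, same size, blue cap; leave alone.
- kitbox: White box 90 x 120 x 60 mm; leave alone. Origin under its centre.
Mind the look-alikes: they are no part of the job. Of the things that look like the bin, the largest one is meant.

How it is judged:
By the outcome, as a careful person would: the job done as asked, in the order asked, and still so for the second after the job is handed in, while the arm keeps its last pose, push and grip.
It also fails if it takes over 53 s, if anything falls off the work surface, if the arm or the gripper's body presses on something with over 40 N, if the wrist force passes 120 N, or if a joint passes its speed limit or range.

## Working session

There is one attempt and no reset: what is moved stays moved. The work goes in short steps, Python scripts to look and compute and a tool call to move; the robot and the scene stay as the last step left them, time stands still between calls to the robot, and variables do not carry over. Pictures are saved under pics/ and viewed, about 8 in all and at most 12, crops included, and the job is handed in when it is done.

Besides the shell and the picture viewer there is one more tool, called after "Request:" as name(argument=value, ...), one argument or row to a line, values as JSON. step_arm: Moves the arm, as the interface text tells. Its arguments: {"type":"object","properties":{"commands":{"type":"array"},"force":{"type":"number"}},"required":["commands"]}

```bash
ls; mkdir -p pics; python3 - <<'E'
from workcell import arm
import cv2,numpy as np
a=arm.snapshot("scene");b=arm.snapshot("top")
cv2.imwrite("pics/s0.png",a[:,:,::-1]);cv2.imwrite("pics/t0.png",b[:,:,::-1])
for n in("scene","top"):print(arm.calibration(n))
print(arm.read_state())
E
```

```text
pics
{'intrinsics': array([[490.81747587,   0.        , 253.73019418],
       [  0.        , 490.81747587, 182.99880662],
       [  0.        ,   0.        ,   1.        ]]), 'dist_coeffs': array([0.0067482, 0.       , 0.       , 0.       , 0.       ]), 'rvec': array([ 2.2610573 ,  0.69378322, -0.30888497]), 'tvec': array([-0.40038156, -0.07956969,  1.85297957])}
{'intrinsics': array([[423.46793206,   0.        , 253.69624007],
       [  0.        , 423.46793206, 190.31409198],
       [  0.        ,   0.        ,   1.        ]]), 'dist_coeffs': array([-0.15451941,  0.        ,  0.        ,  0.        ,  0.        ]), 'rvec': array([ 2.07107362, -2.15766322,  0.21624694]), 'tvec': array([0.01227518, 0.51448902, 1.14571177])}
{'t': 0.1, 'qpos': array([-65.57627494,  29.1224448 , -13.60686021,  86.00422619,
         7.20147256,  65.82778166,  -8.86947315]), 'qvel': array([ 0.08516505, -0.04550174,  0.05829587, -0.15790235, -0.06826342,
        0.00134092, -0.05179835]), 'joint_torque': array([-4.61436692e-03, -6.21829319e+01, -2.19452061e+00, -2.50204289e+01,
        1.25977464e-02,  7.87771598e-03, -4.29943185e-06]), 'eef_pos': array([0.19700777, 0.5926453 , 0.23048881]), 'tool_rot': array([[-9.48981308e-01,  3.15331952e-01, -4.86304611e-04],
       [ 3.15332324e-01,  9.48979958e-01, -1.60151459e-03],
       [-4.35153919e-05, -1.67315497e-03, -9.99998599e-01]]), 'force': array([-0.32884277,  1.21667307,  0.15781239]), 'moment': array([-0.0284312 ,  0.00959439,  0.02145959]), 'finger_gap': 1.0028683504113718}
```

View pics/s0.png

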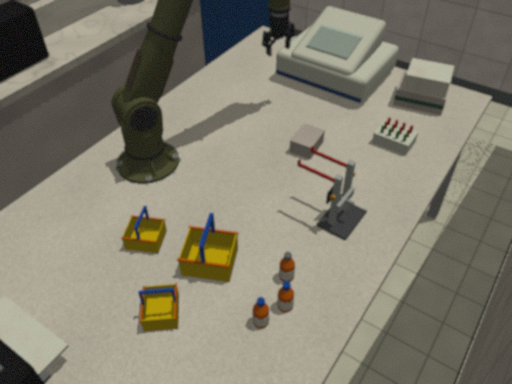

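View pics/t0.png

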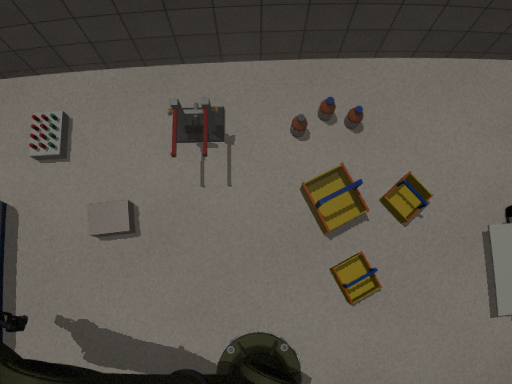

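Candidates for the bin (scene px / top px): A (145,232)/(356,278), B (209,250)/(335,198), C (160,305)/(407,198). B is the largest, so I choose B. The bracket is at (340,190)/(195,125), with its open side towards the robot. Next, close crops of B and the bracket.

```bash
python3 - <<'E'
import cv2,numpy as np
s=cv2.imread("pics/s0.png");t=cv2.imread("pics/t0.png")
def c(im,x,y):
    o=cv2.resize(im[y:y+75,x:x+100],None,fx=4,fy=4,interpolation=cv2.INTER_CUBIC)
    for i in range(0,100,20):cv2.putText(o,str(x+i),(i*4,8),0,.3,(255,255,255));cv2.line(o,(i*4,10),(i*4,14),(255,255,255))
    for j in range(0,75,20):cv2.putText(o,str(y+j),(0,j*4+4),0,.3,(255,255,255))
    return o
cv2.imwrite("pics/c0.png",np.vstack([np.hstack([c(s,160,205),c(t,285,160)]),np.hstack([c(s,285,145),c(t,150,90)])]))
E
```

```text
(no output)
```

View pics/c0.png

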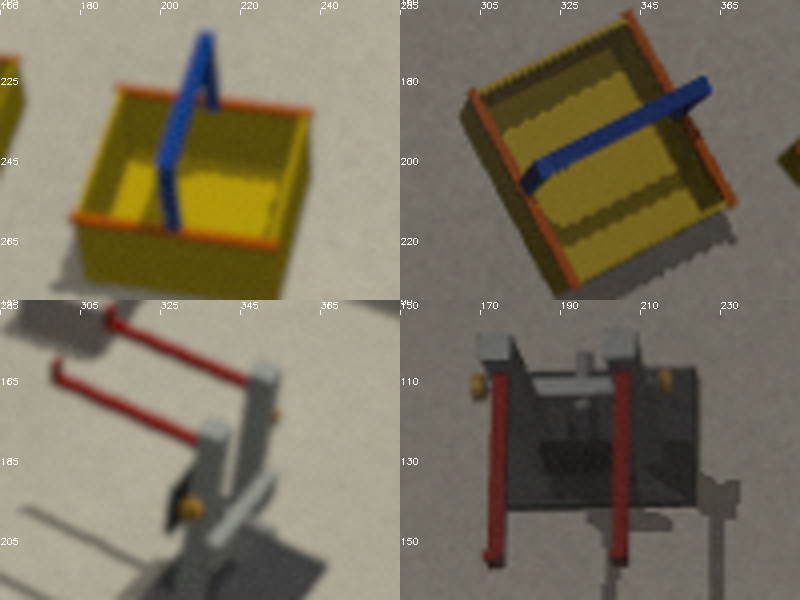

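B is the right bin: its blue bar runs from (202,244) to (211.5,213.5) in scene and (321,201) to (361.5,181.5) in top. The prong lips are at (299,160) and (313,147) in scene, (205,155) and (173.5,155) in top. Now triangulate.

```bash
cat > h.py <<'E'
import cv2,numpy as np
from workcell import arm
C={n:arm.calibration(n) for n in("scene","top")}
def ray(n,p):
    c=C[n];R=cv2.Rodrigues(c["rvec"])[0]
    u=cv2.undistortPoints(np.array([[p]],float),c["intrinsics"],c["dist_coeffs"])[0,0]
    return -R.T@c["tvec"],R.T@np.r_[u,1]
def tri(ps,pt):
    A=[];b=[]
    for n,p in(("scene",ps),("top",pt)):
        o,d=ray(n,p);d=d/np.linalg.norm(d);M=np.eye(3)-np.outer(d,d);A.append(M);b.append(M@o)
    A=np.vstack(A);b=np.hstack(b);x=np.linalg.lstsq(A,b,rcond=None)[0]
    return x,np.linalg.norm(A@x-b)
def plane(n,p,z):
    o,d=ray(n,p);return o+d*(z-o[2])/d[2]
def proj(n,X):
    c=C[n];return cv2.projectPoints(np.array(X,float).reshape(-1,1,3),c["rvec"],c["tvec"],c["intrinsics"],c["dist_coeffs"])[0][:,0]
E
python3 - <<'E'
from h import *
np.set_printoptions(precision=4,suppress=True)
for k,a,b,z in[("bar-l",(202.2,244.2),(321,201),.155),("bar-r",(211.5,213.5),(361.5,181.5),.155),
 ("R post",(334.5,180),(205.8,108),.2),("L post",(346.8,165.5),(175,108.3),.2),("R lip",(299.2,160.5),(205,155),.21),("L lip",(313,147.5),(173.5,155),.21)]:
    print(k,*tri(a,b),plane("scene",a,z),plane("top",b,z))
s=cv2.imread("pics/s0.png");t=cv2.imread("pics/t0.png")
for n,im,(x0,y0,x1,y1) in(("scene",s,(285,135,360,200)),("top",t,(160,90,225,165))):
    h=cv2.cvtColor(im,cv2.COLOR_BGR2HSV);m=(((h[...,0]<8)|(h[...,0]>170))&(h[...,1]>130)).astype(np.uint8)
    r=np.zeros_like(m);r[y0:y1,x0:x1]=m[y0:y1,x0:x1]
    for c in cv2.findContours(r,0,1)[0]:
        if cv2.contourArea(c)>15:print(n,"red",cv2.minAreaRect(c),np.round(cv2.boxPoints(cv2.minAreaRect(c)),1).tolist())
for n,im,(x0,y0,x1,y1) in(("scene",s,(190,205,225,265)),("top",t,(310,170,370,215))):
    h=cv2.cvtColor(im,cv2.COLOR_BGR2HSV);m=((abs(h[...,0].astype(int)-115)<12)&(h[...,1]>130)).astype(np.uint8)
    r=np.zeros_like(m);r[y0:y1,x0:x1]=m[y0:y1,x0:x1]
    for c in cv2.findContours(r,0,1)[0]:
        if cv2.contourArea(c)>15:print(n,"blue",np.round(cv2.boxPoints(cv2.minAreaRect(c)),1).tolist())
E
```

```text
bar-l [ 0.4624 -0.2109  0.0528] 0.02688609652506213 [ 0.5075 -0.2833  0.155 ] [ 0.4582 -0.1805  0.155 ]
bar-r [ 0.5001 -0.2531  0.2474] 0.028113231372671146 [ 0.458  -0.1777  0.155 ] [ 0.5053 -0.2912  0.155 ]
R post [0.7096 0.1084 0.1971] 0.0012916736480356457 [0.7112 0.1065 0.2   ] [0.7076 0.1075 0.2   ]
L post [0.7117 0.1885 0.1975] 0.00043145686702832217 [0.7126 0.1855 0.2   ] [0.7109 0.1882 0.2   ]
R lip [0.5802 0.1124 0.2085] 0.004464778999561546 [0.5827 0.1138 0.21  ] [0.5773 0.11   0.21  ]
L lip [0.5843 0.1924 0.207 ] 0.004557222480262716 [0.5876 0.1924 0.21  ] [0.5809 0.1895 0.21  ]
scene red ((315.89727783203125, 171.7260284423828), (37.98711013793945, 1.9034929275512695), 24.443954467773438) [[298.20001220703125, 164.6999969482422], [299.0, 163.0], [333.6000061035156, 178.6999969482422], [332.79998779296875, 180.5]]
scene red ((328.1795654296875, 157.59249877929688), (38.468353271484375, 4.01385498046875), 27.255327224731445) [[310.20001220703125, 150.60000610351562], [312.0, 147.0], [346.20001220703125, 164.60000610351562], [344.3999938964844, 168.1999969482422]]
top red ((205.0, 130.5), (45.0, 4.0), 90.0) [[203.0, 108.0], [207.0, 108.0], [207.0, 153.0], [203.0, 153.0]]
top red ((173.97628784179688, 131.0216522216797), (3.9504666328430176, 46.17959213256836), 2.602562189102173) [[171.0, 154.0], [173.10000610351562, 107.9000015258789], [177.0, 108.0], [174.89999389648438, 154.1999969482422]]
scene blue [[194.89999389648438, 257.29998779296875], [209.5, 213.5], [217.60000610351562, 216.1999969482422], [203.0, 260.0]]
top blue [[318.0, 200.0], [360.3999938964844, 178.8000030517578], [362.6000061035156, 183.1999969482422], [320.20001220703125, 204.39999389648438]]
```

```bash
cat >> h.py <<'E'
from scipy.spatial.transform import Rotation as Ro
np.set_printoptions(precision=4,suppress=True)
def pose(yaw,lean=0):
    "tool z down, tool y at world angle yaw; then lean about world axis so tips go along yaw"
    y=np.array([np.cos(np.radians(yaw)),np.sin(np.radians(yaw)),0]);z=np.array([0,0,-1.]);x=np.cross(y,z)
    return np.c_[x,y,z]
def rel(p,R,p0=None,R0=None):
    s=arm.read_state()
    p0=s["eef_pos"] if p0 is None else np.array(p0);R0=s["tool_rot"] if R0 is None else R0
    print("offset",R0.T@(np.array(p)-p0),"rot",Ro.from_matrix(R0.T@R).as_rotvec())
E
python3 - <<'E'
from h import *
print(tri((202.2,244.2),(361.5,181.5)),tri((211,214),(321,201)))
P=lambda x,y:plane("top",(x,y),.08)
a,b,c,d=P(303,183),P(329.25,231.75),P(342.5,163.5),P(368.75,211)
print("rims",a,b,c,d,"centre",(a+b+c+d)/4)
ang=lambda v:np.degrees(np.arctan2(v[1],v[0]))
print(ang(a-b),ang(c-d),ang(a-c)-90,ang(b-d)-90,np.linalg.norm(a-b),np.linalg.norm(a-c))
rel([.45,.2,.30],pose(50)); rel([.48,-.234,.25],pose(24),[.45,.2,.30],pose(50))
E
```

```text
(array([ 0.5071, -0.2878,  0.1587]), np.float64(0.004929941687970841)) (array([ 0.4582, -0.1804,  0.1553]), np.float64(9.386910428960089e-05))
rims [ 0.524  -0.1463  0.08  ] [ 0.3852 -0.2096  0.08  ] [ 0.5757 -0.2619  0.08  ] [ 0.4374 -0.3242  0.08  ] centre [ 0.4806 -0.2355  0.08  ]
24.523112260273102 24.26679667297279 24.101486108907707 24.458377076085412 0.15246663420021223 0.12660585140471448
offset [-0.3639 -0.293  -0.069 ] rot [-0.0016  0.0004  0.3773]
offset [-0.302  -0.3132  0.05  ] rot [0.     0.     0.4538]
```

Request:
step_arm(
  commands=[
    {"offset": [-0.04, -0.03, -0.03], "rot": [0, 0, 0.09], "jaw": 1},
    {"offset": [-0.07, -0.055, -0.05], "rot": [0, 0, 0.18], "jaw": 1},
    {"offset": [-0.1, -0.08, -0.069], "rot": [0, 0, 0.28], "jaw": 1},
    {"offset": [-0.13, -0.105, -0.069], "rot": [0, 0, 0.38], "jaw": 1},
    {"offset": [-0.16, -0.13, -0.069], "rot": [0, 0, 0.38], "jaw": 1},
    {"offset": [-0.19, -0.155, -0.069], "rot": [0, 0, 0.38], "jaw": 1},
    {"offset": [-0.22, -0.18, -0.069], "rot": [0, 0, 0.38], "jaw": 1},
    {"offset": [-0.25, -0.2, -0.069], "rot": [0, 0, 0.38], "jaw": 1},
  ],
)

```text
t: 0.77
eef_pos: [0.3697, 0.3246, 0.3003]
tool_rot: [[-0.765, 0.645, -0.0], [0.645, 0.765, -0.0], [0.0, -0.0, -1.0]]
force: [1.3, 1.2, -0.1]
finger_gap: 1.001
```

```bash
python3 - <<'E'
from h import *
s=arm.read_state();print(s["t"],s["eef_pos"],s["qpos"])
rel([.44,.1,.30],pose(45));rel([.481,-.234,.25],pose(24.35))
E
```

```text
0.7667 [0.3697 0.3246 0.3003] [-41.2852  13.8539  -3.699   98.5213   0.9525  67.6739   4.6297]
offset [-0.1985 -0.1264  0.0004] rot [-0.0003 -0.0001  0.085 ]
offset [-0.4451 -0.3553  0.0504] rot [-0.0003 -0.      0.4454]
```

Request:
step_arm(
  commands=[
    {"offset": [-0.028, -0.018, 0], "rot": [0, 0, 0.03], "jaw": 1},
    {"offset": [-0.056, -0.036, 0], "rot": [0, 0, 0.06], "jaw": 1},
    {"offset": [-0.085, -0.055, 0], "rot": [0, 0, 0.1], "jaw": 1},
    {"offset": [-0.115, -0.075, 0], "rot": [0, 0, 0.14], "jaw": 1},
    {"offset": [-0.145, -0.095, 0], "rot": [0, 0, 0.18], "jaw": 1},
    {"offset": [-0.175, -0.115, 0], "rot": [0, 0, 0.22], "jaw": 1},
    {"offset": [-0.205, -0.14, 0.005], "rot": [0, 0, 0.26], "jaw": 1},
    {"offset": [-0.235, -0.165, 0.01], "rot": [0, 0, 0.3], "jaw": 1},
  ],
)

```text
t: 1.43
eef_pos: [0.4428, 0.0474, 0.2902]
tool_rot: [[-0.538, 0.843, 0.0], [0.843, 0.538, 0.0], [-0.0, 0.0, -1.0]]
force: [1.2, 0.4, 0.1]
finger_gap: 1.001
```

```bash
python3 - <<'E'
from h import *
s=arm.read_state();print(s["t"],s["eef_pos"],s["qpos"])
rel([.481,-.234,.22],pose(24.35))
E
```

```text
1.4333 [0.4428 0.0474 0.2902] [-17.2861  10.0235   9.7197 105.5818  -1.8689  64.5228  25.6626]
offset [-0.2577 -0.1193  0.0702] rot [0.0004 0.0001 0.1435]
```

Request:
step_arm(
  commands=[
    {"offset": [-0.033, -0.015, 0.005], "rot": [0, 0, 0.03], "jaw": 1},
    {"offset": [-0.068, -0.031, 0.01], "rot": [0, 0, 0.06], "jaw": 1},
    {"offset": [-0.103, -0.048, 0.015], "rot": [0, 0, 0.09], "jaw": 1},
    {"offset": [-0.138, -0.064, 0.025], "rot": [0, 0, 0.12], "jaw": 1},
    {"offset": [-0.173, -0.08, 0.035], "rot": [0, 0, 0.144], "jaw": 1},
    {"offset": [-0.205, -0.095, 0.045], "rot": [0, 0, 0.144], "jaw": 1},
    {"offset": [-0.235, -0.109, 0.055], "rot": [0, 0, 0.144], "jaw": 1},
    {"offset": [-0.2577, -0.1193, 0.06], "rot": [0, 0, 0.144], "jaw": 1},
  ],
)

```text
t: 2.1
eef_pos: [0.4804, -0.2351, 0.2288]
tool_rot: [[-0.411, 0.911, -0.002], [0.911, 0.411, -0.0], [0.0, -0.002, -1.0]]
force: [0.3, 0.5, 0.6]
finger_gap: 0.998
```

```bash
python3 - <<'E'
from h import *
s=arm.read_state();print(s["t"],s["eef_pos"],s["qpos"])
rel([.481,-.2345,.133],pose(24.35))
b=arm.snapshot("top")[150:225,285:385];a=arm.snapshot("scene")[195:270,160:260]
cv2.imwrite("pics/g0.png",cv2.resize(np.hstack([a,b]),None,fx=4,fy=4,interpolation=2)[:,:,::-1])
E
```

```text
2.1 [ 0.4804 -0.2351  0.2288] [10.5096 21.8799 18.5714 99.9959 -7.834  59.4914 56.1197]
offset [0.0003 0.001  0.0958] rot [-0.002  -0.0005 -0.0011]
```

View pics/g0.png

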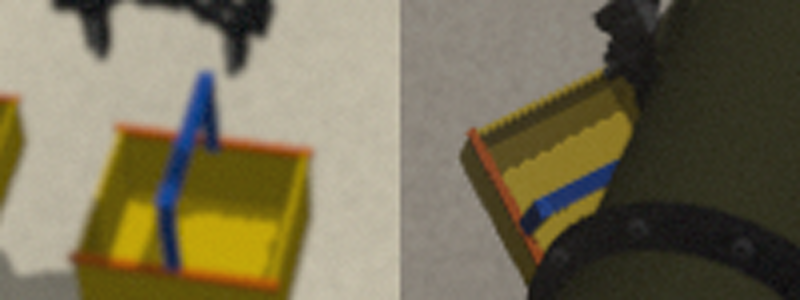

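The view shows the fingertips (scene crop px (98,55) and (235,68)) straddling the bar, which lies directly below them. Descend and grip.

Request:
step_arm(
  commands=[
    {"offset": [0, 0.001, 0.02], "rot": [0, 0, 0], "jaw": 1},
    {"offset": [0, 0.001, 0.045], "rot": [0, 0, 0], "jaw": 1},
    {"offset": [0, 0.001, 0.07], "rot": [0, 0, 0], "jaw": 1},
    {"offset": [0, 0.001, 0.09], "rot": [0, 0, 0], "jaw": 1},
    {"offset": [0, 0.001, 0.097], "rot": [0, 0, 0], "jaw": 1},
    {"offset": [0, 0.001, 0.097], "rot": [0, 0, 0], "jaw": 0.5},
    {"offset": [0, 0.001, 0.097], "rot": [0, 0, 0], "jaw": 0},
    {"offset": [0, 0.001, 0.097], "rot": [0, 0, 0], "jaw": 0},
  ],
  force=60,
)

```text
t: 2.87
eef_pos: [0.4831, -0.232, 0.1345]
tool_rot: [[-0.413, 0.911, 0.002], [0.911, 0.413, -0.001], [-0.001, 0.001, -1.0]]
force: [0.8, -0.2, 0.1]
finger_gap: 0.604
```

Request:
step_arm(
  commands=[
    {"offset": [0, 0, 0], "rot": [0, 0, 0], "jaw": 0},
    {"offset": [0, 0, 0], "rot": [0, 0, 0], "jaw": 0},
    {"offset": [0, 0, 0], "rot": [0, 0, 0], "jaw": 0},
    {"offset": [0, 0, 0], "rot": [0, 0, 0], "jaw": 0},
    {"offset": [0, 0, -0.01], "rot": [0, 0, 0], "jaw": 0},
    {"offset": [0, 0, -0.025], "rot": [0, 0, 0], "jaw": 0},
    {"offset": [0, 0, -0.045], "rot": [0, 0, 0], "jaw": 0},
    {"offset": [0, 0, -0.06], "rot": [0, 0, 0], "jaw": 0},
  ],
)

```text
t: 3.53
eef_pos: [0.4823, -0.2316, 0.1946]
tool_rot: [[-0.413, 0.911, -0.0], [0.911, 0.413, 0.0], [0.0, -0.0, -1.0]]
force: [0.0, -0.5, -3.8]
finger_gap: 0.123
```

```bash
python3 - <<'E'
from h import *
s=arm.read_state();print(s["t"],s["eef_pos"],s["qpos"],s["force"],s["finger_gap"])
rel([.49,0.10,.30],pose(-1.7));rel([.49,.1515,.30],pose(-1.7))
E
```

```text
3.5333 [ 0.4823 -0.2316  0.1946] [ 10.6608  23.7702  17.9807 103.0021  -8.7933  54.604   56.733 ] [ 0.04   -0.468  -3.8096] 0.1233410537762173
offset [ 0.2988  0.144  -0.1053] rot [-0.0001 -0.0003  0.4557]
offset [ 0.3457  0.1653 -0.1053] rot [-0.0001 -0.0003  0.4557]
```

Request:
step_arm(
  commands=[
    {"offset": [0.01, 0.0, -0.025], "rot": [0, 0, 0.05], "jaw": 0},
    {"offset": [0.03, 0.01, -0.05], "rot": [0, 0, 0.11], "jaw": 0},
    {"offset": [0.055, 0.02, -0.075], "rot": [0, 0, 0.17], "jaw": 0},
    {"offset": [0.085, 0.03, -0.095], "rot": [0, 0, 0.23], "jaw": 0},
    {"offset": [0.115, 0.04, -0.105], "rot": [0, 0, 0.29], "jaw": 0},
    {"offset": [0.145, 0.05, -0.105], "rot": [0, 0, 0.35], "jaw": 0},
    {"offset": [0.175, 0.06, -0.105], "rot": [0, 0, 0.41], "jaw": 0},
    {"offset": [0.205, 0.07, -0.105], "rot": [0, 0, 0.4557], "jaw": 0},
  ],
)

```text
t: 4.2
eef_pos: [0.4606, -0.0145, 0.2989]
tool_rot: [[0.033, 0.999, 0.0], [0.999, -0.033, 0.0], [0.001, 0.0, -1.0]]
force: [-0.2, 0.7, -4.3]
finger_gap: 0.125
```

```bash
python3 - <<'E'
from h import *
s=arm.read_state();print(s["t"],s["eef_pos"],s["qpos"],s["force"],s["finger_gap"])
rel([.465,.155,.26],pose(-1.7))
E
```

```text
4.2 [ 0.4606 -0.0145  0.2989] [-17.6094  11.5907  20.4352 102.8416  -4.4248  66.3273   2.343 ] [-0.2304  0.6898 -4.3245] 0.12523792534323605
offset [ 0.1695 -0.0012  0.039 ] rot [ 0.0003 -0.0005 -0.0031]
```

Request:
step_arm(
  commands=[
    {"offset": [0.025, 0, 0.005], "rot": [0, 0, 0], "jaw": 0},
    {"offset": [0.05, 0, 0.01], "rot": [0, 0, 0], "jaw": 0},
    {"offset": [0.075, 0, 0.018], "rot": [0, 0, 0], "jaw": 0},
    {"offset": [0.1, 0, 0.026], "rot": [0, 0, 0], "jaw": 0},
    {"offset": [0.125, -0.001, 0.033], "rot": [0, 0, 0], "jaw": 0},
    {"offset": [0.15, -0.001, 0.039], "rot": [0, 0, 0], "jaw": 0},
    {"offset": [0.165, -0.001, 0.039], "rot": [0, 0, 0], "jaw": 0},
    {"offset": [0.1695, -0.001, 0.039], "rot": [0, 0, 0], "jaw": 0},
  ],
)

```text
t: 4.87
eef_pos: [0.4645, 0.1568, 0.2589]
tool_rot: [[0.025, 1.0, -0.002], [1.0, -0.025, 0.001], [0.001, -0.002, -1.0]]
force: [0.5, 0.6, -3.4]
finger_gap: 0.124
```

```bash
python3 - <<'E'
from h import *
s=arm.read_state();print(s["t"],s["eef_pos"],s["qpos"],s["force"],s["finger_gap"])
a=arm.snapshot("scene")[100:210,250:370];b=arm.snapshot("top")[80:190,150:270]
cv2.imwrite("pics/h0.png",cv2.resize(np.hstack([a,b]),None,fx=3.3,fy=3.3,interpolation=2)[:,:,::-1])
E
```

```text
4.8667 [0.4645 0.1568 0.2589] [-32.5817  15.9668  14.7726 103.1956  -4.6804  61.4884 -17.5598] [ 0.5018  0.5689 -3.3767] 0.12437320366345869
```

View pics/h0.png

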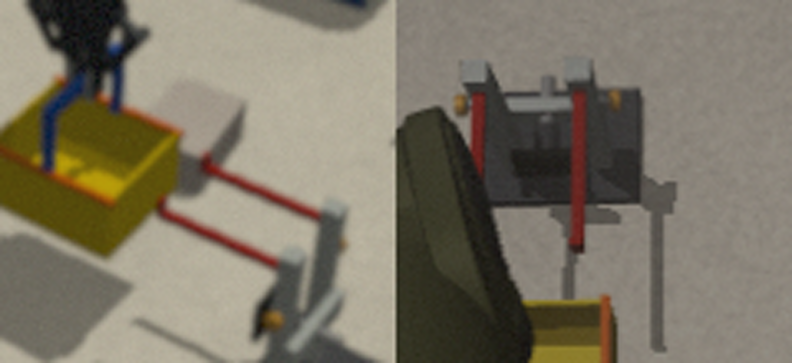

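The bin is level in front of the prongs, with its back top edge at scene crop (112,205)–(182,135), and the prongs point at it. Check the corner, then lower.

```bash
python3 - <<'E'
from h import *
print(tri((284,162),(213.3,170)),plane("top",(213.3,170),.2055),plane("scene",(284,162),.2055),plane("scene",(305,141),.2055),plane("scene",(268,124),.2055))
rel([.478,.1545,.216],pose(-1.7))
E
```

```text
(array([0.5407, 0.0913, 0.1995]), np.float64(0.0007046061389253922)) [0.5388 0.0904 0.2055] [0.5444 0.086  0.2055] [0.5472 0.2115 0.2055] [0.3963 0.2207 0.2055]
offset [0.001  0.0129 0.0433] rot [-0.0005  0.0003  0.0019]
```

Request:
step_arm(
  commands=[
    {"offset": [-0.001, 0, 0.01], "rot": [0, 0, 0.002], "jaw": 0},
    {"offset": [-0.002, 0, 0.02], "rot": [0, 0, 0.004], "jaw": 0},
    {"offset": [-0.002, 0, 0.03], "rot": [0, 0, 0.004], "jaw": 0},
    {"offset": [-0.002, 0, 0.038], "rot": [0, 0, 0.004], "jaw": 0},
    {"offset": [-0.002, 0.005, 0.0425], "rot": [0, 0, 0.004], "jaw": 0},
    {"offset": [-0.002, 0.018, 0.0425], "rot": [0, 0, 0.004], "jaw": 0},
    {"offset": [-0.002, 0.03, 0.0425], "rot": [0, 0, 0.004], "jaw": 0},
    {"offset": [-0.002, 0.035, 0.0425], "rot": [0, 0, 0.004], "jaw": 0},
  ],
)

```text
t: 5.63
eef_pos: [0.5025, 0.1493, 0.2171]
tool_rot: [[0.035, 0.999, 0.002], [0.999, -0.035, -0.0], [-0.0, 0.002, -1.0]]
force: [0.6, 0.0, -3.1]
finger_gap: 0.126
```

```bash
python3 - <<'E'
from h import *
s=arm.read_state();print(s["t"],s["eef_pos"],s["qpos"],s["force"],s["finger_gap"])
rel([.601,.1515,.216],pose(-1.7))
a=arm.snapshot("scene")[100:210,250:370];b=arm.snapshot("top")[80:190,150:270]
cv2.imwrite("pics/h1.png",cv2.resize(np.hstack([a,b]),None,fx=3.3,fy=3.3,interpolation=2)[:,:,::-1])
E
```

```text
5.6333 [0.5025 0.1493 0.2171] [-29.69    21.1555  14.7477 102.6869  -6.2416  56.8459 -14.4888] [ 0.6237  0.0452 -3.1072] 0.12638248800942742
offset [0.0056 0.0984 0.0013] rot [ 0.002   0.0003 -0.0053]
```

View pics/h1.png

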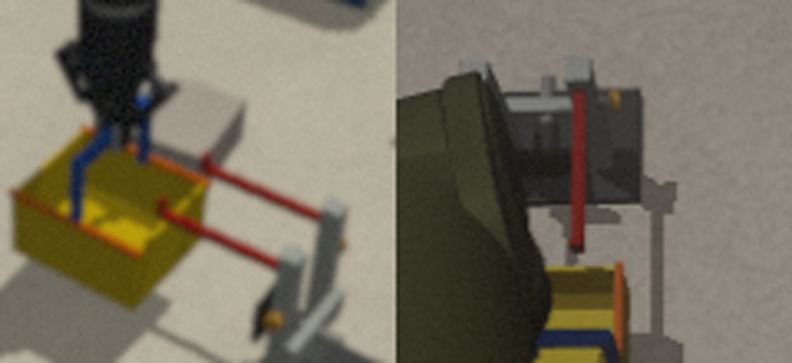

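The rim is now below the prongs and the bar above them, with the left prong lip at crop (162,205) over the rim. Go forward.

Request:
step_arm(
  commands=[
    {"offset": [0.002, 0.01, 0], "rot": [0, 0, 0], "jaw": 0},
    {"offset": [0.004, 0.022, 0], "rot": [0, 0, 0], "jaw": 0},
    {"offset": [0.0045, 0.036, 0], "rot": [0, 0, 0], "jaw": 0},
    {"offset": [0.0045, 0.05, 0], "rot": [0, 0, 0], "jaw": 0},
    {"offset": [0.0045, 0.064, 0], "rot": [0, 0, 0], "jaw": 0},
    {"offset": [0.0045, 0.078, 0], "rot": [0, 0, 0], "jaw": 0},
    {"offset": [0.0045, 0.09, 0], "rot": [0, 0, 0], "jaw": 0},
    {"offset": [0.0045, 0.097, 0], "rot": [0, 0, 0], "jaw": 0},
  ],
)

```text
t: 6.4
eef_pos: [0.5987, 0.1513, 0.2166]
tool_rot: [[0.034, 0.999, 0.0], [0.999, -0.034, -0.0], [-0.0, 0.0, -1.0]]
force: [-0.4, -0.7, -3.2]
finger_gap: 0.124
```

Request:
step_arm(
  commands=[
    {"offset": [0, 0, 0], "rot": [0, 0, 0], "jaw": 0},
    {"offset": [0, 0, 0], "rot": [0, 0, 0], "jaw": 0},
    {"offset": [0, 0, 0], "rot": [0, 0, 0], "jaw": 0},
    {"offset": [0, 0, 0], "rot": [0, 0, 0], "jaw": 0},
    {"offset": [0, 0, 0], "rot": [0, 0, 0], "jaw": 0},
    {"offset": [0, 0, 0], "rot": [0, 0, 0], "jaw": 0},
    {"offset": [0, 0, 0], "rot": [0, 0, 0], "jaw": 0},
    {"offset": [0, 0, 0], "rot": [0, 0, 0], "jaw": 0},
  ],
)

```text
t: 7.07
eef_pos: [0.5973, 0.1515, 0.2169]
tool_rot: [[0.034, 0.999, 0.0], [0.999, -0.034, 0.0], [0.0, 0.0, -1.0]]
force: [0.2, 0.1, -3.7]
finger_gap: 0.124
```

```bash
python3 - <<'E'
from h import *
s=arm.read_state();print(s["t"],s["eef_pos"],s["qpos"],s["force"],s["finger_gap"])
rel([.600,.1515,.205-.0165],pose(-1.7))
a=arm.snapshot("scene")[110:220,270:390];b=arm.snapshot("top")[80:190,150:270]
cv2.imwrite("pics/h2.png",cv2.resize(np.hstack([a,b]),None,fx=3.3,fy=3.3,interpolation=2)[:,:,::-1])
E
```

```text
7.0667 [0.5973 0.1515 0.2169] [-25.3248  29.2471  14.3555  88.8974  -7.8312  62.8406 -11.0707] [ 0.2213  0.1375 -3.6922] 0.12384830901163583
offset [0.0001 0.0027 0.0284] rot [ 0.     -0.0001 -0.0039]
```

View pics/h2.png

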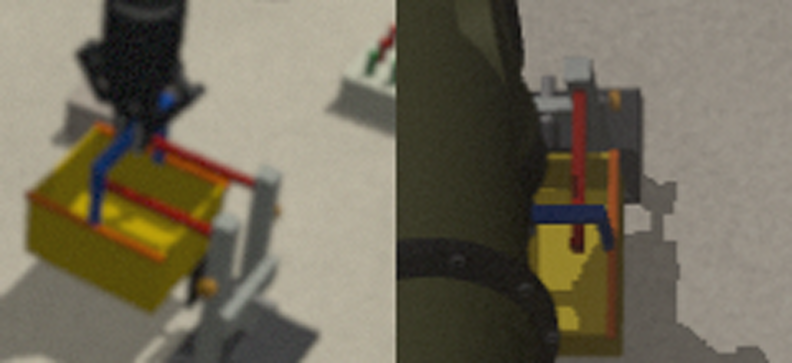

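Top view: the bar lies at crop row 214, behind the lip (row 244) and clear of the upright. It is over the prongs, so lower.

Request:
step_arm(
  commands=[
    {"offset": [0, 0, 0.005], "rot": [0, 0, 0], "jaw": 0},
    {"offset": [0, 0, 0.01], "rot": [0, 0, 0], "jaw": 0},
    {"offset": [0, 0, 0.015], "rot": [0, 0, 0], "jaw": 0},
    {"offset": [0, 0, 0.019], "rot": [0, 0, 0], "jaw": 0},
    {"offset": [0, 0, 0.022], "rot": [0, 0, 0], "jaw": 0},
    {"offset": [0, 0, 0.024], "rot": [0, 0, 0], "jaw": 0},
    {"offset": [0, 0, 0.025], "rot": [0, 0, 0], "jaw": 0},
    {"offset": [0, 0, 0.026], "rot": [0, 0, 0], "jaw": 0},
  ],
)

```text
t: 7.83
eef_pos: [0.5975, 0.1514, 0.1907]
tool_rot: [[0.034, 0.999, 0.0], [0.999, -0.034, -0.0], [-0.0, 0.0, -1.0]]
force: [-0.5, 0.6, -3.1]
finger_gap: 0.124
```

Request:
step_arm(
  commands=[
    {"offset": [0, 0, 0.0], "rot": [0, 0, 0], "jaw": 0},
    {"offset": [0, 0, 0.0005], "rot": [0, 0, 0], "jaw": 0},
    {"offset": [0, 0, 0.001], "rot": [0, 0, 0], "jaw": 0},
    {"offset": [0, 0, 0.0015], "rot": [0, 0, 0], "jaw": 0},
    {"offset": [0, 0, 0.002], "rot": [0, 0, 0], "jaw": 0},
    {"offset": [0, 0, 0.002], "rot": [0, 0, 0], "jaw": 0},
    {"offset": [0, 0, 0.002], "rot": [0, 0, 0], "jaw": 0},
    {"offset": [0, 0, 0.002], "rot": [0, 0, 0], "jaw": 0},
  ],
)

```text
t: 8.5
eef_pos: [0.5974, 0.1514, 0.1888]
tool_rot: [[0.034, 0.999, 0.0], [0.999, -0.034, -0.0], [-0.0, 0.0, -1.0]]
force: [0.3, 1.1, -4.0]
finger_gap: 0.13
```

Request:
step_arm(
  commands=[
    {"offset": [0, 0, 0.0005], "rot": [0, 0, 0], "jaw": 0},
    {"offset": [0, 0, 0.001], "rot": [0, 0, 0], "jaw": 0},
    {"offset": [0, 0, 0.0015], "rot": [0, 0, 0], "jaw": 0},
    {"offset": [0, 0, 0.002], "rot": [0, 0, 0], "jaw": 0},
    {"offset": [0, 0, 0.002], "rot": [0, 0, 0], "jaw": 0},
    {"offset": [0, 0, 0.002], "rot": [0, 0, 0], "jaw": 0},
    {"offset": [0, 0, 0.002], "rot": [0, 0, 0], "jaw": 0},
    {"offset": [0, 0, 0.002], "rot": [0, 0, 0], "jaw": 0},
  ],
)

```text
t: 9.17
eef_pos: [0.5975, 0.1514, 0.1882]
tool_rot: [[0.034, 0.999, 0.001], [0.999, -0.034, 0.001], [0.001, 0.001, -1.0]]
force: [-4.4, -0.4, 7.4]
finger_gap: 0.126
```

```bash
python3 - <<'E'
from h import *
s=arm.read_state();print(s["t"],s["eef_pos"],s["force"],s["moment"],s["finger_gap"])
a=arm.snapshot("scene")[110:220,270:390];b=arm.snapshot("top")[80:190,150:270]
cv2.imwrite("pics/h3.png",cv2.resize(np.hstack([a,b]),None,fx=3.3,fy=3.3,interpolation=2)[:,:,::-1])
E
```

```text
9.1667 [0.5975 0.1514 0.1882] [-4.3564 -0.4458  7.3718] [-0.1349  0.813  -0.0228] 0.12571026026664003
```

View pics/h3.png

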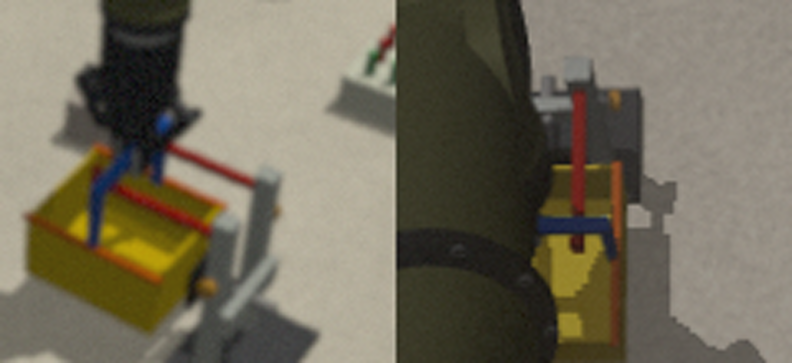

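Contact (Fz +7 N): the bar is on both prongs at crop row 225, behind the lip at row 247. Release and retreat upward.

Request:
step_arm(
  commands=[
    {"offset": [0, 0, -0.0015], "rot": [0, 0, 0], "jaw": 0},
    {"offset": [0, 0, -0.0015], "rot": [0, 0, 0], "jaw": 0.2},
    {"offset": [0, 0, -0.0015], "rot": [0, 0, 0], "jaw": 0.4},
    {"offset": [0, 0, -0.0015], "rot": [0, 0, 0], "jaw": 0.6},
    {"offset": [0, 0, -0.0015], "rot": [0, 0, 0], "jaw": 0.6},
    {"offset": [0, 0, -0.0015], "rot": [0, 0, 0], "jaw": 0.6},
    {"offset": [0, 0, -0.0015], "rot": [0, 0, 0], "jaw": 0.6},
    {"offset": [0, 0, -0.0015], "rot": [0, 0, 0], "jaw": 0.6},
  ],
)

```text
t: 9.93
eef_pos: [0.5974, 0.1514, 0.1882]
tool_rot: [[0.034, 0.999, -0.0], [0.999, -0.034, -0.0], [-0.0, -0.0, -1.0]]
force: [-0.5, -0.1, 1.1]
finger_gap: 0.594
```

Request:
step_arm(
  commands=[
    {"offset": [0, 0, -0.01], "rot": [0, 0, 0], "jaw": 0.6},
    {"offset": [0, 0, -0.025], "rot": [0, 0, 0], "jaw": 0.6},
    {"offset": [0, 0, -0.045], "rot": [0, 0, 0], "jaw": 0.6},
    {"offset": [0, 0, -0.07], "rot": [0, 0, 0], "jaw": 0.6},
    {"offset": [0, -0.02, -0.095], "rot": [0, 0, 0], "jaw": 0.4},
    {"offset": [0, -0.05, -0.11], "rot": [0, 0, 0], "jaw": 0.2},
    {"offset": [0, -0.08, -0.11], "rot": [0, 0, 0], "jaw": 0},
    {"offset": [0, -0.11, -0.11], "rot": [0, 0, 0], "jaw": 0},
  ],
)

```text
t: 10.6
eef_pos: [0.4869, 0.155, 0.3]
tool_rot: [[0.034, 0.999, 0.003], [0.999, -0.034, 0.001], [0.001, 0.003, -1.0]]
force: [-1.1, 0.3, -0.0]
finger_gap: 0.033
```

```bash
python3 - <<'E'
from h import *
s=arm.read_state();print(s["t"],s["eef_pos"],s["qpos"],s["force"],s["finger_gap"])
a=arm.snapshot("scene")[110:220,270:390];b=arm.snapshot("top")[80:190,150:270]
cv2.imwrite("pics/h4.png",cv2.resize(np.hstack([a,b]),None,fx=3.3,fy=3.3,interpolation=2)[:,:,::-1])
E
```

```text
10.6 [0.4869 0.155  0.3   ] [-31.6038  15.9734  15.1396  96.3836  -4.4566  68.0629 -17.3279] [-1.1299  0.2722 -0.0397] 0.03271142311037013
```

View pics/h4.png

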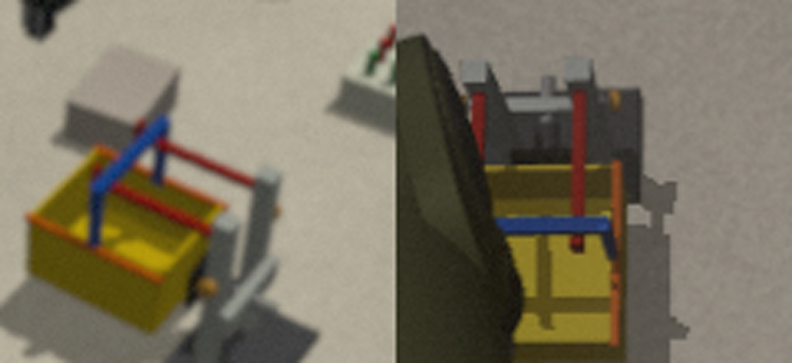

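The bin hangs freely on both prongs inside the lips (scene crop: bar (97,185)–(165,125); top: bar at row 225, lip at 247). Now turn the tool 90°, so that the two shut finger edges push side by side, and lean it.

```bash
cat >> h.py <<'E'
def ppose(lean,yaw=-1.7):
    a=np.radians(yaw);l=np.radians(lean);f=np.array([np.cos(a),np.sin(a),0]);y=np.array([-np.sin(a),np.cos(a),0])
    z=np.sin(l)*f+np.array([0,0,-np.cos(l)]);return np.c_[np.cross(y,z),y,z]
E
python3 - <<'E'
from h import *
rel([.43,.157,.25],ppose(0));rel([.43,.157,.25],ppose(15))
print(plane("top",(133,203),.06),plane("top",(128,218),.06))
E
```

```text
offset [-0.0002 -0.0536  0.0498] rot [ 0.0004 -0.002  -1.573 ]
offset [-0.0002 -0.0536  0.0498] rot [-0.2054 -0.2073 -1.5634]
[0.4905 0.3344 0.06  ] [0.448  0.3483 0.06  ]
```

Request:
step_arm(
  commands=[
    {"offset": [0, -0.01, 0], "rot": [0, 0, -0.12], "jaw": 0},
    {"offset": [0, -0.02, 0.005], "rot": [0, 0, -0.24], "jaw": 0},
    {"offset": [0, -0.03, 0.01], "rot": [0, 0, -0.36], "jaw": 0},
    {"offset": [0, -0.04, 0.02], "rot": [0, 0, -0.48], "jaw": 0},
    {"offset": [0, -0.05, 0.03], "rot": [0, 0, -0.6], "jaw": 0},
    {"offset": [0, -0.055, 0.04], "rot": [0, 0, -0.72], "jaw": 0},
    {"offset": [0, -0.055, 0.05], "rot": [0, 0, -0.84], "jaw": 0},
    {"offset": [0, -0.055, 0.05], "rot": [0, 0, -0.96], "jaw": 0},
  ],
)

```text
t: 11.37
eef_pos: [0.4321, 0.1567, 0.2474]
tool_rot: [[-0.803, 0.596, -0.002], [0.596, 0.803, -0.001], [0.001, -0.002, -1.0]]
force: [-0.2, 0.8, 0.0]
finger_gap: -0.003
```

```bash
python3 - <<'E'
from h import *
s=arm.read_state();print(s["t"],s["eef_pos"],s["qpos"],s["finger_gap"])
rel([.44,.156,.17],ppose(0));rel([.44,.156,.17],ppose(15))
E
```

```text
11.3667 [0.4321 0.1567 0.2474] [-26.4054  13.435    4.3287 108.1423  -1.1707  58.5622  31.8324] -0.0025129792782982887
offset [-0.0068  0.0042  0.0774] rot [-0.0012 -0.0012 -0.6089]
offset [-0.0068  0.0042  0.0774] rot [-0.0809 -0.2549 -0.6052]
```

Request:
step_arm(
  commands=[
    {"offset": [0, 0, 0.01], "rot": [-0.01, -0.03, -0.08], "jaw": 0},
    {"offset": [0, 0, 0.02], "rot": [-0.02, -0.06, -0.17], "jaw": 0},
    {"offset": [-0.001, 0.001, 0.03], "rot": [-0.03, -0.1, -0.26], "jaw": 0},
    {"offset": [-0.003, 0.002, 0.042], "rot": [-0.04, -0.14, -0.35], "jaw": 0},
    {"offset": [-0.005, 0.003, 0.055], "rot": [-0.055, -0.18, -0.44], "jaw": 0},
    {"offset": [-0.007, 0.004, 0.067], "rot": [-0.07, -0.22, -0.53], "jaw": 0},
    {"offset": [-0.007, 0.004, 0.077], "rot": [-0.081, -0.255, -0.605], "jaw": 0},
    {"offset": [-0.007, 0.004, 0.077], "rot": [-0.081, -0.255, -0.605], "jaw": 0},
  ],
)

```text
t: 12.03
eef_pos: [0.4391, 0.1551, 0.1699]
tool_rot: [[-0.965, 0.033, 0.259], [0.031, 0.999, -0.01], [-0.259, -0.002, -0.966]]
force: [-1.1, -0.8, -0.4]
finger_gap: 0.004
```

```bash
python3 - <<'E'
from h import *
s=arm.read_state();print(s["t"],s["eef_pos"],s["tool_rot"],s["qpos"],s["force"],s["finger_gap"])
rel([.46,.155,.092],ppose(15));rel([.49,.1545,.092],ppose(15))
E
```

```text
12.0333 [0.4391 0.1551 0.1699] [[-0.9654  0.0326  0.2588]
 [ 0.031   0.9995 -0.01  ]
 [-0.259  -0.0016 -0.9659]] [-29.125   13.1244   1.0005 126.27    15.4612  28.4644  47.1368] [-1.0714 -0.7756 -0.3691] 0.0036328402758098563
offset [-0.      0.0007  0.0807] rot [-0.0023  0.0001 -0.0024]
offset [-0.029   0.0012  0.0885] rot [-0.0023  0.0001 -0.0024]
```

Request:
step_arm(
  commands=[
    {"offset": [0, 0, 0.01], "rot": [0, 0, 0], "jaw": 0},
    {"offset": [-0.002, 0, 0.022], "rot": [0, 0, 0], "jaw": 0},
    {"offset": [-0.005, 0, 0.036], "rot": [0, 0, 0], "jaw": 0},
    {"offset": [-0.009, 0, 0.05], "rot": [0, 0, 0], "jaw": 0},
    {"offset": [-0.014, 0.001, 0.064], "rot": [0, 0, 0], "jaw": 0},
    {"offset": [-0.02, 0.001, 0.077], "rot": [0, 0, 0], "jaw": 0},
    {"offset": [-0.025, 0.001, 0.085], "rot": [0, 0, 0], "jaw": 0},
    {"offset": [-0.028, 0.001, 0.088], "rot": [-0.002, 0, -0.002], "jaw": 0},
  ],
)

```text
t: 12.7
eef_pos: [0.4921, 0.1552, 0.0933]
tool_rot: [[-0.965, 0.036, 0.26], [0.035, 0.999, -0.007], [-0.26, 0.002, -0.966]]
force: [0.1, -0.2, 0.9]
finger_gap: -0.0
```

```bash
python3 - <<'E'
from h import *
s=arm.read_state();print(s["t"],s["eef_pos"],s["tool_rot"],s["qpos"],s["force"],s["finger_gap"])
rel([.51,.154,.092],ppose(15));rel([.53,.1534,.092],ppose(15))
E
```

```text
12.7 [0.4921 0.1552 0.0933] [[-0.9649  0.0357  0.2602]
 [ 0.0349  0.9994 -0.0074]
 [-0.2603  0.0019 -0.9655]] [-27.0912  24.2898   3.0615 125.8356  18.32    17.13    46.5674] [ 0.1358 -0.1759  0.9064] -0.0003516947886216956
offset [-0.017  -0.0006  0.0059] rot [ 0.0003  0.0015 -0.0063]
offset [-0.0363 -0.0005  0.0111] rot [ 0.0003  0.0015 -0.0063]
```

Request:
step_arm(
  commands=[
    {"offset": [-0.003, 0, 0.001], "rot": [0, 0, -0.003], "jaw": 0},
    {"offset": [-0.006, 0, 0.002], "rot": [0, 0, -0.006], "jaw": 0},
    {"offset": [-0.009, -0.0005, 0.003], "rot": [0, 0, -0.006], "jaw": 0},
    {"offset": [-0.012, -0.0005, 0.004], "rot": [0, 0, -0.006], "jaw": 0},
    {"offset": [-0.014, -0.0005, 0.0045], "rot": [0, 0, -0.006], "jaw": 0},
    {"offset": [-0.016, -0.0005, 0.005], "rot": [0, 0, -0.006], "jaw": 0},
    {"offset": [-0.018, -0.0005, 0.0055], "rot": [0, 0, -0.006], "jaw": 0},
    {"offset": [-0.02, -0.0005, 0.006], "rot": [0, 0, -0.006], "jaw": 0},
  ],
)

```text
t: 13.37
eef_pos: [0.5114, 0.1541, 0.0931]
tool_rot: [[-0.965, 0.028, 0.26], [0.027, 1.0, -0.006], [-0.26, 0.001, -0.965]]
force: [-0.1, -0.3, -0.2]
finger_gap: -0.002
```

Request:
step_arm(
  commands=[
    {"offset": [-0.001, 0, 0.0003], "rot": [0, 0, 0], "jaw": 0},
    {"offset": [-0.002, 0, 0.0005], "rot": [0, 0, 0], "jaw": 0},
    {"offset": [-0.003, 0, 0.0008], "rot": [0, 0, 0], "jaw": 0},
    {"offset": [-0.004, 0, 0.001], "rot": [0, 0, 0], "jaw": 0},
    {"offset": [-0.004, 0, 0.001], "rot": [0, 0, 0], "jaw": 0},
    {"offset": [-0.004, 0, 0.001], "rot": [0, 0, 0], "jaw": 0},
    {"offset": [-0.004, 0, 0.001], "rot": [0, 0, 0], "jaw": 0},
    {"offset": [-0.004, 0, 0.001], "rot": [0, 0, 0], "jaw": 0},
  ],
)

```text
t: 14.03
eef_pos: [0.5154, 0.1539, 0.0931]
tool_rot: [[-0.965, 0.028, 0.26], [0.027, 1.0, -0.007], [-0.26, 0.001, -0.966]]
force: [-0.5, -0.8, -0.5]
finger_gap: 0.001
```

```bash
python3 - <<'E'
from h import *
s=arm.read_state();print(s["t"],s["eef_pos"],s["qpos"],s["force"],s["finger_gap"])
rel([.53,.1534,.092],ppose(15))
E
```

```text
14.0333 [0.5154 0.1539 0.0931] [-24.4545  25.5703   1.4176 122.9127  17.9168  18.6085  48.8075] [-0.496  -0.7576 -0.4579] 0.0014710681886546174
offset [-0.0138 -0.0001  0.0049] rot [0.0011 0.0016 0.0018]
```

Request:
step_arm(
  commands=[
    {"offset": [-0.001, 0, 0.0003], "rot": [0, 0, 0], "jaw": 0},
    {"offset": [-0.002, 0, 0.0005], "rot": [0, 0, 0], "jaw": 0},
    {"offset": [-0.003, 0, 0.0008], "rot": [0, 0, 0], "jaw": 0},
    {"offset": [-0.004, 0, 0.001], "rot": [0, 0, 0], "jaw": 0},
    {"offset": [-0.005, 0, 0.0013], "rot": [0, 0, 0], "jaw": 0},
    {"offset": [-0.005, 0, 0.0013], "rot": [0, 0, 0], "jaw": 0},
    {"offset": [-0.005, 0, 0.0013], "rot": [0, 0, 0], "jaw": 0},
    {"offset": [-0.005, 0, 0.0013], "rot": [0, 0, 0], "jaw": 0},
  ],
)

```text
t: 14.7
eef_pos: [0.5206, 0.1537, 0.0932]
tool_rot: [[-0.965, 0.028, 0.26], [0.027, 1.0, -0.007], [-0.26, 0.001, -0.965]]
force: [-0.9, -0.7, -1.0]
finger_gap: 0.002
```

Request:
step_arm(
  commands=[
    {"offset": [-0.001, 0, 0.0003], "rot": [0, 0, 0], "jaw": 0},
    {"offset": [-0.002, 0, 0.0005], "rot": [0, 0, 0], "jaw": 0},
    {"offset": [-0.003, 0, 0.0008], "rot": [0, 0, 0], "jaw": 0},
    {"offset": [-0.004, 0, 0.001], "rot": [0, 0, 0], "jaw": 0},
    {"offset": [-0.004, 0, 0.001], "rot": [0, 0, 0], "jaw": 0},
    {"offset": [-0.004, 0, 0.001], "rot": [0, 0, 0], "jaw": 0},
    {"offset": [-0.004, 0, 0.001], "rot": [0, 0, 0], "jaw": 0},
    {"offset": [-0.004, 0, 0.001], "rot": [0, 0, 0], "jaw": 0},
  ],
)

```text
t: 15.37
eef_pos: [0.5246, 0.1536, 0.0932]
tool_rot: [[-0.965, 0.028, 0.26], [0.027, 1.0, -0.007], [-0.26, 0.001, -0.966]]
force: [-4.8, 0.2, -1.3]
finger_gap: 0.001
```

Request:
step_arm(
  commands=[
    {"offset": [-0.001, 0, 0.0003], "rot": [0, 0, 0], "jaw": 0},
    {"offset": [-0.002, 0, 0.0005], "rot": [0, 0, 0], "jaw": 0},
    {"offset": [-0.003, 0, 0.0008], "rot": [0, 0, 0], "jaw": 0},
    {"offset": [-0.003, 0, 0.0008], "rot": [0, 0, 0], "jaw": 0},
    {"offset": [-0.003, 0, 0.0008], "rot": [0, 0, 0], "jaw": 0},
    {"offset": [-0.003, 0, 0.0008], "rot": [0, 0, 0], "jaw": 0},
    {"offset": [-0.003, 0, 0.0008], "rot": [0, 0, 0], "jaw": 0},
    {"offset": [-0.003, 0, 0.0008], "rot": [0, 0, 0], "jaw": 0},
  ],
)

```text
t: 16.03
eef_pos: [0.5265, 0.1534, 0.0928]
tool_rot: [[-0.966, 0.027, 0.258], [0.026, 1.0, -0.007], [-0.258, -0.0, -0.966]]
force: [-7.9, -1.4, 0.6]
finger_gap: -0.0
```

```bash
python3 - <<'E'
from h import *
a=[]
s=arm.read_state();print(s["t"],s["eef_pos"],s["force"],s["moment"],s["finger_gap"])
a=arm.snapshot("scene")[110:220,270:390];b=arm.snapshot("top")[80:190,150:270]
s=arm.read_state();print(s["t"],s["eef_pos"],s["force"])
cv2.imwrite("pics/p0.png",cv2.resize(np.hstack([a,b]),None,fx=3.3,fy=3.3,interpolation=2)[:,:,::-1])
E
```

```text
16.0333 [0.5265 0.1534 0.0928] [-7.8952 -1.4214  0.6399] [-0.0095  1.8722 -0.0691] -0.00039784096627670134
16.1333 [0.5265 0.1533 0.0928] [-7.6156 -0.3117  0.1134]
```

View pics/p0.png

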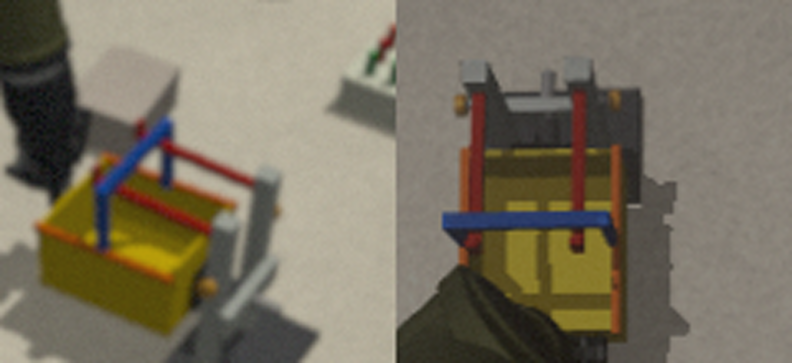

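```bash
python3 - <<'E'
from h import *
for f in("h3","h4","p0"):
    im=cv2.imread(f"pics/{f}.png");h=cv2.cvtColor(im,cv2.COLOR_BGR2HSV).astype(int)
    m=(abs(h[...,0]-115)<14)&(h[...,1]>120)&(h[...,2]>50)
    res=[]
    for c in(545,560,595):
        r=np.where(m[180:280,c])[0]+180
        if len(r):
            py=80+(r.mean()+.5)/3.3-.5;px=150+(c-396+.5)/3.3-.5
            X=plane("top",(px,py),.207);res.append((c,r.min(),r.max(),X[:2]))
    # lip: lowest red row near col 577
    q=((h[...,0]<8)|(h[...,0]>172))&(h[...,1]>120);r=np.where(q[230:262,577])[0]+230
    print(f,res,"lip",r.min() if len(r) else None,r.max() if len(r) else None)
    y=im[130:200,555].mean(1) if 0 else None
im=cv2.imread("pics/p0.png");h=cv2.cvtColor(im,cv2.COLOR_BGR2HSV).astype(int);q=((h[...,0]<8)|(h[...,0]>172))&(h[...,1]>120)
r=np.where(q[225:262,577])[0]+225;py=80+(r.max()+.5)/3.3-.5
print("lip front edge z.214",plane("top",(204.5,py),.214))
for f in("h4","p0"):
    im=cv2.imread(f"pics/{f}.png");g=cv2.cvtColor(im,cv2.COLOR_BGR2HSV)
    print(f,"rim rows hsv col 540:",[(r,*g[r,540]) for r in range(130,182,4)])
E
```

```text
h3 [(545, np.int64(219), np.int64(231), array([0.5981, 0.1359])), (560, np.int64(219), np.int64(231), array([0.5976, 0.1244])), (595, np.int64(219), np.int64(230), array([0.5969, 0.0976]))] lip 236 249
h4 [(545, np.int64(218), np.int64(232), array([0.5981, 0.1359])), (560, np.int64(218), np.int64(231), array([0.598 , 0.1244])), (595, np.int64(218), np.int64(230), array([0.5972, 0.0976]))] lip 235 249
p0 [(545, np.int64(212), np.int64(226), array([0.603 , 0.1359])), (560, np.int64(213), np.int64(225), array([0.6024, 0.1243])), (595, np.int64(212), np.int64(225), array([0.6016, 0.0975]))] lip 230 248
lip front edge z.214 [0.5766 0.1108 0.214 ]
h4 rim rows hsv col 540: [(130, np.uint8(174), np.uint8(23), np.uint8(55)), (134, np.uint8(10), np.uint8(16), np.uint8(47)), (138, np.uint8(20), np.uint8(34), np.uint8(45)), (142, np.uint8(10), np.uint8(38), np.uint8(40)), (146, np.uint8(5), np.uint8(35), np.uint8(44)), (150, np.uint8(8), np.uint8(54), np.uint8(38)), (154, np.uint8(14), np.uint8(78), np.uint8(36)), (158, np.uint8(15), np.uint8(44), np.uint8(35)), (162, np.uint8(21), np.uint8(71),
[... 185 characters left out ...]
, np.uint8(169), np.uint8(59))]
p0 rim rows hsv col 540: [(130, np.uint8(8), np.uint8(19), np.uint8(55)), (134, np.uint8(12), np.uint8(24), np.uint8(53)), (138, np.uint8(6), np.uint8(26), np.uint8(49)), (142, np.uint8(12), np.uint8(28), np.uint8(46)), (146, np.uint8(13), np.uint8(48), np.uint8(37)), (150, np.uint8(25), np.uint8(155), np.uint8(99)), (154, np.uint8(24), np.uint8(160), np.uint8(99)), (158, np.uint8(21), np.uint8(144), np.uint8(62)), (162, np.uint8(21), np.uint8(128), np.uint8(60)), (166, np.uint8(23), np.uint8(127), np.uint8(58)), (170, np.uint8(23), np.uint8(141), np.uint8(58)), (174, np.uint8(23), np.uint8(139), np.uint8(57)), (178, np.uint8(23), np.uint8(160), np.uint8(78))]
```

```bash
python3 - <<'E'
from h import *
tp=lambda c,r:(150+(c-396+.5)/3.3-.5,80+(r+.5)/3.3-.5)
print("back rim h4",plane("top",tp(540,164),.135),"p0",plane("top",tp(540,148.5),.135))
b=Ro.from_euler("z",-1.7,degrees=True).as_matrix()
for bar,t in(((.598,.1514,.205),0),((.603,.1514,.205),0),((.603,.1514,.205),4),((.603,.1514,.205),8),((.610,.1514,.205),0)):
    T=b@Ro.from_euler("y",-t,degrees=True).as_matrix()
    pts=np.array([[-75,-64,-70],[75,-64,-70],[75,64,-70],[-75,64,-70],[0,-64,0],[0,64,0],[75,-64,-150],[-75,-64,-150]])/1000
    X=(T@pts.T).T+bar
    print(bar,t,"scene",((proj("scene",X)-[270,110]+.5)*3.3).round().astype(int).tolist(),"\n   top",((proj("top",X)-[150,80]+.5)*3.3+[396,0]).round().astype(int).tolist())
E
python3 - <<'E'
import cv2,numpy as np
a=cv2.imread("pics/h4.png")[100:350,0:240];b=cv2.imread("pics/p0.png")[100:350,0:240]
o=np.hstack([a,b]);o=cv2.resize(o,None,fx=1.65,fy=1.65)
for i in range(0,240,40):
    for k in(0,396):cv2.putText(o,str(i),(int(i*1.65)+k,8),0,.3,(255,255,255))
for j in range(0,250,40):cv2.putText(o,str(j+100),(0,int(j*1.65)+4),0,.3,(255,255,255))
cv2.imwrite("pics/cmp.png",o)
E
```

```text
back rim h4 [0.6742 0.1495 0.135 ] p0 [0.6878 0.1494 0.135 ]
(0.598, 0.1514, 0.205) 0 scene [[28, 216], [159, 279], [226, 204], [97, 146], [96, 193], [166, 121], [153, 336], [26, 273]] 
   top [[616, 342], [618, 165], [464, 167], [458, 344], [609, 226], [443, 229], [626, 196], [625, 362]]
(0.603, 0.1514, 0.205) 0 scene [[32, 218], [164, 281], [230, 205], [101, 148], [100, 195], [170, 123], [157, 338], [30, 275]] 
   top [[616, 336], [618, 159], [464, 162], [458, 338], [609, 220], [443, 223], [626, 190], [625, 357]]
(0.603, 0.1514, 0.205) 4 scene [[36, 223], [168, 279], [235, 203], [105, 154], [100, 195], [170, 123], [167, 339], [39, 282]] 
   top [[617, 331], [617, 151], [463, 154], [460, 333], [609, 220], [443, 223], [625, 177], [625, 346]]
(0.603, 0.1514, 0.205) 8 scene [[40, 229], [173, 277], [239, 201], [110, 159], [100, 195], [170, 123], [176, 339], [47, 290]] 
   top [[617, 326], [617, 144], [462, 147], [461, 328], [609, 220], [443, 223], [625, 164], [626, 334]]
(0.61, 0.1514, 0.205) 0 scene [[38, 220], [170, 284], [236, 208], [107, 150], [107, 198], [177, 126], [163, 341], [36, 277]] 
   top [[616, 327], [618, 151], [464, 154], [458, 329], [609, 211], [443, 214], [626, 183], [624, 349]]
```

View pics/cmp.png

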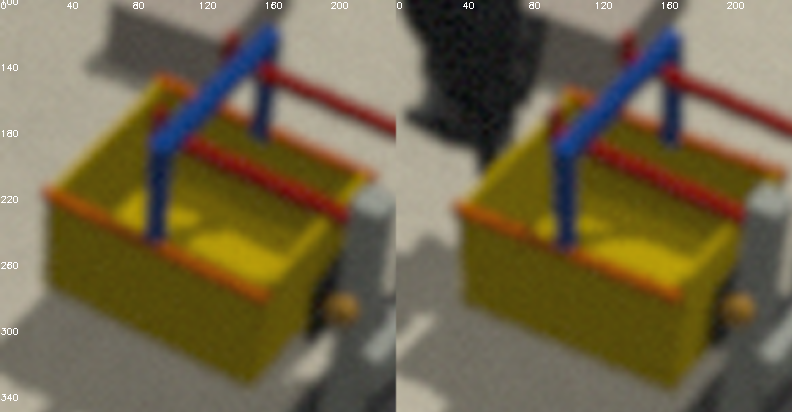

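The comparison shows a fault. The freely hanging bin was level: h4 corners (28,216)/(159,279) match the level prediction. Under the push, though, the bar moved only 5 mm while the rim moved 14 mm, so the bin has swung about 6° and bears on the stop's lower edge. Bar friction holds it there. I'll back off and push about 15 mm higher, where the balance of moments makes it slide square.

Request:
step_arm(
  commands=[
    {"offset": [0.004, 0, -0.001], "rot": [0, 0, 0], "jaw": 0},
    {"offset": [0.008, 0, -0.002], "rot": [0, 0, 0], "jaw": 0},
    {"offset": [0.0125, 0, -0.003], "rot": [0, 0, 0], "jaw": 0},
    {"offset": [0.017, 0, -0.005], "rot": [0, 0, 0], "jaw": 0},
    {"offset": [0.016, 0, -0.011], "rot": [0, 0, 0], "jaw": 0},
    {"offset": [0.0155, 0, -0.02], "rot": [0, 0, 0], "jaw": 0},
    {"offset": [0.0155, 0, -0.02], "rot": [0, 0, 0], "jaw": 0},
    {"offset": [0.0155, 0, -0.02], "rot": [0, 0, 0], "jaw": 0},
  ],
)

```text
t: 16.8
eef_pos: [0.5084, 0.1544, 0.1096]
tool_rot: [[-0.965, 0.028, 0.263], [0.027, 1.0, -0.006], [-0.263, 0.002, -0.965]]
force: [0.2, 0.8, -0.0]
finger_gap: -0.004
```

```bash
python3 - <<'E'
from h import *
s=arm.read_state();print(s["t"],s["eef_pos"],s["tool_rot"],s["force"],s["moment"])
rel([.52,.1535,.109],ppose(15))
E
```

```text
16.8 [0.5084 0.1544 0.1096] [[-0.9645  0.0277  0.2625]
 [ 0.0272  0.9996 -0.0055]
 [-0.2626  0.0018 -0.9649]] [ 0.2416  0.7734 -0.007 ] [0.0004 0.3248 0.0209]
offset [-0.011  -0.0006  0.0037] rot [0.0023 0.0039 0.0015]
```

Request:
step_arm(
  commands=[
    {"offset": [-0.003, 0, 0.001], "rot": [0, 0, 0], "jaw": 0},
    {"offset": [-0.006, 0, 0.002], "rot": [0, 0, 0], "jaw": 0},
    {"offset": [-0.009, -0.0005, 0.003], "rot": [0, 0, 0], "jaw": 0},
    {"offset": [-0.011, -0.0005, 0.0035], "rot": [0, 0, 0], "jaw": 0},
    {"offset": [-0.012, -0.0005, 0.0038], "rot": [0, 0, 0], "jaw": 0},
    {"offset": [-0.013, -0.0005, 0.004], "rot": [0, 0, 0], "jaw": 0},
    {"offset": [-0.014, -0.0005, 0.0043], "rot": [0, 0, 0], "jaw": 0},
    {"offset": [-0.015, -0.0005, 0.0045], "rot": [0, 0, 0], "jaw": 0},
  ],
)

```text
t: 17.47
eef_pos: [0.5225, 0.153, 0.1076]
tool_rot: [[-0.966, 0.028, 0.259], [0.027, 1.0, -0.007], [-0.259, -0.0, -0.966]]
force: [-2.1, -0.3, -0.9]
finger_gap: -0.003
```

Request:
step_arm(
  commands=[
    {"offset": [-0.001, 0, 0.0003], "rot": [0, 0, 0], "jaw": 0},
    {"offset": [-0.002, 0, 0.0005], "rot": [0, 0, 0], "jaw": 0},
    {"offset": [-0.003, 0, 0.0008], "rot": [0, 0, 0], "jaw": 0},
    {"offset": [-0.003, 0, 0.0008], "rot": [0, 0, 0], "jaw": 0},
    {"offset": [-0.003, 0, 0.0008], "rot": [0, 0, 0], "jaw": 0},
    {"offset": [-0.003, 0, 0.0008], "rot": [0, 0, 0], "jaw": 0},
    {"offset": [-0.003, 0, 0.0008], "rot": [0, 0, 0], "jaw": 0},
    {"offset": [-0.003, 0, 0.0008], "rot": [0, 0, 0], "jaw": 0},
  ],
)

```text
t: 18.13
eef_pos: [0.5262, 0.1531, 0.108]
tool_rot: [[-0.965, 0.028, 0.26], [0.027, 1.0, -0.007], [-0.26, 0.001, -0.966]]
force: [-4.9, -0.2, -1.3]
finger_gap: 0.004
```

Request:
step_arm(
  commands=[
    {"offset": [-0.001, 0, 0.0003], "rot": [0, 0, 0], "jaw": 0},
    {"offset": [-0.002, 0, 0.0005], "rot": [0, 0, 0], "jaw": 0},
    {"offset": [-0.003, 0, 0.0008], "rot": [0, 0, 0], "jaw": 0},
    {"offset": [-0.003, 0, 0.0008], "rot": [0, 0, 0], "jaw": 0},
    {"offset": [-0.003, 0, 0.0008], "rot": [0, 0, 0], "jaw": 0},
    {"offset": [-0.003, 0, 0.0008], "rot": [0, 0, 0], "jaw": 0},
    {"offset": [-0.003, 0, 0.0008], "rot": [0, 0, 0], "jaw": 0},
    {"offset": [-0.003, 0, 0.0008], "rot": [0, 0, 0], "jaw": 0},
  ],
)

```text
t: 18.8
eef_pos: [0.5279, 0.1528, 0.1075]
tool_rot: [[-0.966, 0.027, 0.258], [0.026, 1.0, -0.007], [-0.258, -0.0, -0.966]]
force: [-8.7, -0.3, 1.0]
finger_gap: -0.003
```

```bash
cat >> h.py <<'E'
def check(save=None):
    im=np.ascontiguousarray(arm.snapshot("top")[:,:,::-1]);sc=arm.snapshot("scene")[:,:,::-1]
    big=cv2.resize(im[80:190,150:270],None,fx=3.3,fy=3.3,interpolation=2)
    h=cv2.cvtColor(big,cv2.COLOR_BGR2HSV).astype(int)
    P=lambda c,r,z:plane("top",(150+(c+.5)/3.3-.5,80+(r+.5)/3.3-.5),z)
    blue=(abs(h[...,0]-115)<14)&(h[...,1]>120)&(h[...,2]>50);yel=(abs(h[...,0]-24)<6)&(h[...,1]>110)
    out=[]
    for c in(100,120,144,164):
        r=np.where(blue[170:280,c])[0]+170;q=np.where(yel[120:200,c])[0]+120
        b=P(c,r.mean(),.207)[0];k=P(c,q.min()-.5,.135)[0];out.append((c,b,k,k-b))
    s=arm.read_state();print(s["t"],s["eef_pos"],s["force"]);print(np.array(out))
    if save:cv2.imwrite(save,np.hstack([cv2.resize(sc[110:220,270:390],None,fx=3.3,fy=3.3,interpolation=2),big]))
E
python3 -c "
from h import *
check('pics/p1.png')"
```

```text
18.9 [0.5279 0.1528 0.1075] [-9.5445 -0.3445  2.7994]
[[100.       0.61     0.6914   0.0815]
 [120.       0.6092   0.6897   0.0805]
 [144.       0.6088   0.6905   0.0817]
 [164.       0.6084   0.6905   0.0821]]
```

Better, since the bar slid 6 mm further, but it still shows about 4° of tilt: rim minus bar is 81 mm against 76 mm when level. Push a little higher still.

Request:
step_arm(
  commands=[
    {"offset": [0.004, 0, -0.001], "rot": [0, 0, 0], "jaw": 0},
    {"offset": [0.008, 0, -0.002], "rot": [0, 0, 0], "jaw": 0},
    {"offset": [0.012, 0, -0.003], "rot": [0, 0, 0], "jaw": 0},
    {"offset": [0.014, 0, -0.005], "rot": [0, 0, 0], "jaw": 0},
    {"offset": [0.013, 0, -0.008], "rot": [0, 0, 0], "jaw": 0},
    {"offset": [0.0125, 0, -0.012], "rot": [0, 0, 0], "jaw": 0},
    {"offset": [0.0125, 0, -0.012], "rot": [0, 0, 0], "jaw": 0},
    {"offset": [0.0125, 0, -0.012], "rot": [0, 0, 0], "jaw": 0},
  ],
)

```text
t: 19.57
eef_pos: [0.5149, 0.1536, 0.117]
tool_rot: [[-0.965, 0.028, 0.262], [0.027, 1.0, -0.006], [-0.262, 0.001, -0.965]]
force: [0.2, -0.0, 0.5]
finger_gap: -0.001
```

```bash
python3 - <<'E'
from h import *
check()
rel([.525,.153,.116],ppose(15))
E
```

```text
19.6667 [0.5145 0.1534 0.1165] [-0.4806 -0.1263  0.1789]
[[100.       0.6104   0.6861   0.0758]
 [120.       0.6096   0.6862   0.0765]
 [144.       0.6092   0.686    0.0769]
 [164.       0.608    0.6852   0.0772]]
offset [-0.01   -0.0001  0.0033] rot [0.0013 0.002  0.0016]
```

Request:
step_arm(
  commands=[
    {"offset": [-0.003, 0, 0.0008], "rot": [0, 0, 0], "jaw": 0},
    {"offset": [-0.006, 0, 0.0016], "rot": [0, 0, 0], "jaw": 0},
    {"offset": [-0.008, 0, 0.002], "rot": [0, 0, 0], "jaw": 0},
    {"offset": [-0.009, 0, 0.0022], "rot": [0, 0, 0], "jaw": 0},
    {"offset": [-0.01, 0, 0.0024], "rot": [0, 0, 0], "jaw": 0},
    {"offset": [-0.011, 0, 0.0026], "rot": [0, 0, 0], "jaw": 0},
    {"offset": [-0.012, 0, 0.0028], "rot": [0, 0, 0], "jaw": 0},
    {"offset": [-0.013, 0, 0.003], "rot": [0, 0, 0], "jaw": 0},
  ],
)

```text
t: 20.33
eef_pos: [0.5264, 0.1527, 0.1163]
tool_rot: [[-0.966, 0.028, 0.258], [0.027, 1.0, -0.007], [-0.258, -0.0, -0.966]]
force: [-3.7, -0.4, -0.6]
finger_gap: -0.001
```

Request:
step_arm(
  commands=[
    {"offset": [-0.001, 0, 0.0002], "rot": [0, 0, 0], "jaw": 0},
    {"offset": [-0.002, 0, 0.0004], "rot": [0, 0, 0], "jaw": 0},
    {"offset": [-0.003, 0, 0.0006], "rot": [0, 0, 0], "jaw": 0},
    {"offset": [-0.004, 0, 0.0008], "rot": [0, 0, 0], "jaw": 0},
    {"offset": [-0.004, 0, 0.0008], "rot": [0, 0, 0], "jaw": 0},
    {"offset": [-0.004, 0, 0.0008], "rot": [0, 0, 0], "jaw": 0},
    {"offset": [-0.004, 0, 0.0008], "rot": [0, 0, 0], "jaw": 0},
    {"offset": [-0.004, 0, 0.0008], "rot": [0, 0, 0], "jaw": 0},
  ],
)

```text
t: 21.0
eef_pos: [0.5306, 0.1526, 0.1167]
tool_rot: [[-0.966, 0.028, 0.258], [0.027, 1.0, -0.007], [-0.258, -0.0, -0.966]]
force: [-6.2, -0.5, 1.0]
finger_gap: -0.001
```

```bash
python3 -c "
from h import *
check()"
```

```text
21.1 [0.5306 0.1526 0.1167] [-5.5681 -0.8784  0.5359]
[[100.       0.6164   0.6941   0.0777]
 [120.       0.6153   0.6923   0.0771]
 [144.       0.616    0.6931   0.0771]
 [164.       0.6157   0.6923   0.0766]]
```

Request:
step_arm(
  commands=[
    {"offset": [-0.001, 0, 0.0002], "rot": [0, 0, 0], "jaw": 0},
    {"offset": [-0.002, 0, 0.0004], "rot": [0, 0, 0], "jaw": 0},
    {"offset": [-0.003, 0, 0.0006], "rot": [0, 0, 0], "jaw": 0},
    {"offset": [-0.004, 0, 0.0008], "rot": [0, 0, 0], "jaw": 0},
    {"offset": [-0.004, 0, 0.0008], "rot": [0, 0, 0], "jaw": 0},
    {"offset": [-0.004, 0, 0.0008], "rot": [0, 0, 0], "jaw": 0},
    {"offset": [-0.004, 0, 0.0008], "rot": [0, 0, 0], "jaw": 0},
    {"offset": [-0.004, 0, 0.0008], "rot": [0, 0, 0], "jaw": 0},
  ],
)

```text
t: 21.77
eef_pos: [0.532, 0.1524, 0.116]
tool_rot: [[-0.967, 0.027, 0.254], [0.026, 1.0, -0.008], [-0.254, -0.002, -0.967]]
force: [-13.8, -0.4, 2.0]
finger_gap: -0.005
```

```bash
python3 -c "
from h import *
check()"
```

```text
21.8667 [0.532  0.1524 0.116 ] [-13.8513   0.9582   3.0831]
[[100.       0.6164   0.695    0.0786]
 [120.       0.6169   0.6941   0.0772]
 [144.       0.6164   0.6949   0.0785]
 [164.       0.6157   0.6941   0.0784]]
```

Now nearly square, but 13.8 N includes bar friction, and the finger drags the wall down (Fz +3), which tips it slightly. Relieve it: a little up, a little back.

Request:
step_arm(
  commands=[
    {"offset": [-0.0001, 0, -0.0005], "rot": [0, 0, 0], "jaw": 0},
    {"offset": [-0.0002, 0, -0.001], "rot": [0, 0, 0], "jaw": 0},
    {"offset": [-0.0003, 0, -0.0015], "rot": [0, 0, 0], "jaw": 0},
    {"offset": [-0.0004, 0, -0.0018], "rot": [0, 0, 0], "jaw": 0},
    {"offset": [-0.0004, 0, -0.0018], "rot": [0, 0, 0], "jaw": 0},
    {"offset": [-0.0004, 0, -0.0018], "rot": [0, 0, 0], "jaw": 0},
    {"offset": [-0.0004, 0, -0.0018], "rot": [0, 0, 0], "jaw": 0},
    {"offset": [-0.0004, 0, -0.0018], "rot": [0, 0, 0], "jaw": 0},
  ],
)

```text
t: 22.53
eef_pos: [0.5335, 0.1524, 0.1183]
tool_rot: [[-0.966, 0.027, 0.256], [0.026, 1.0, -0.008], [-0.257, -0.001, -0.967]]
force: [-9.3, -0.6, -0.1]
finger_gap: 0.0
```

```bash
python3 -c "
from h import *
check()"
```

```text
22.6333 [0.5335 0.1524 0.1183] [-7.9303 -0.9641 -0.4291]
[[100.       0.6205   0.6967   0.0763]
 [120.       0.6201   0.6959   0.0758]
 [144.       0.6196   0.6958   0.0761]
 [164.       0.6189   0.6958   0.0769]]
```

Now level and sliding: the difference is 76.3 mm and force about 8–9 N. Hold, then check steadiness. Gauge the stop travel by the plunger's rear end in the top view.

Request:
step_arm(
  commands=[
    {"offset": [0, 0, 0], "rot": [0, 0, 0], "jaw": 0},
    {"offset": [0, 0, 0], "rot": [0, 0, 0], "jaw": 0},
    {"offset": [0, 0, 0], "rot": [0, 0, 0], "jaw": 0},
    {"offset": [0, 0, 0], "rot": [0, 0, 0], "jaw": 0},
    {"offset": [0, 0, 0], "rot": [0, 0, 0], "jaw": 0},
    {"offset": [0, 0, 0], "rot": [0, 0, 0], "jaw": 0},
    {"offset": [0, 0, 0], "rot": [0, 0, 0], "jaw": 0},
    {"offset": [0, 0, 0], "rot": [0, 0, 0], "jaw": 0},
  ],
)

```text
t: 23.3
eef_pos: [0.5335, 0.1524, 0.1183]
tool_rot: [[-0.966, 0.027, 0.256], [0.026, 1.0, -0.008], [-0.256, -0.001, -0.967]]
force: [-8.7, 0.6, 1.1]
finger_gap: 0.003
```

```bash
python3 - <<'E'
from h import *
check('pics/p2.png')
t=cv2.imread("pics/t0.png");n=cv2.resize(t[80:190,150:270],None,fx=3.3,fy=3.3,interpolation=2)
p=cv2.imread("pics/p2.png")[:,396:]
for k,i in(("rest",n),("now",p)):
    g=i[...,1].astype(int);print(k,"rod",g[60:112:2,149:154].mean(1).round().astype(int).tolist())
E
```

```text
23.4 [0.5335 0.1524 0.1183] [-9.0464 -1.0983 -0.3155]
[[100.       0.6205   0.6967   0.0763]
 [120.       0.6201   0.6959   0.0758]
 [144.       0.6192   0.6967   0.0774]
 [164.       0.6189   0.6958   0.0769]]
rest rod [108, 105, 103, 103, 105, 108, 105, 97, 85, 78, 79, 81, 83, 82, 81, 81, 79, 80, 86, 94, 98, 100, 101, 105, 96, 78]
now rod [129, 125, 119, 108, 99, 97, 95, 95, 96, 97, 97, 97, 97, 97, 97, 96, 95, 96, 102, 111, 117, 120, 121, 124, 114, 95]
```

View pics/p2.png

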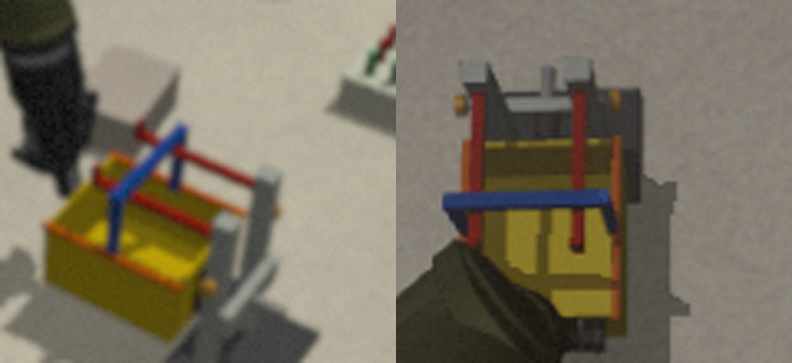

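The final view shows the bin level (scene corners (45,225)/(182,290)), the bar well behind the lips at top row 200 against 247, and the bottles and white box untouched. The plunger's rear end has moved from row 74.9 to 65.3, about 8.8 mm or 9 N, which agrees with the wrist's 9.0 N. It is steady, so I hand in.

```bash
python3 -c "
from workcell import arm
s=arm.read_state();print(s['t'],s['force'],s['eef_pos']);print(arm.close_job())"
```

```text
23.4 [-9.04643637 -1.09825131 -0.3154863 ] [0.53351385 0.15241022 0.11831058]
the job is handed in; nothing more can be done
None
```

The yellow bin hangs by its blue handle on both red prongs, inside the lips. I let go of it, and the shut fingers are now pressing its back onto the sprung stop at about 9 N. The job was handed in at 23.4 s.

- **Push height:** At the suggested height, bar friction made the bin swing about 6° and bear on the stop's lower edge. I backed off and pushed about 25 mm higher on the wall, then eased the finger up slightly. The bar then slid and the bin came level.
- **Force:** The wrist reads 9.0 N. The plunger's rear end moved about 8.8 mm, which also gives about 9 N. A rougher estimate from the bar's position gave about 12 mm. The highest reading during the push was 13.9 N at the wrist.
- **Squareness:** The rim lies about 77 mm ahead of the bar, against 76 mm when hanging free, so the bin is level to within about 1°. The bar's position did not change over the last 0.8 s.
- **Surroundings:** I did not touch the bottles or the white box. The box is where it was in the last picture, but the bottles were outside that picture.

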